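Hold the safety catch on the closed nursery drawer

TASK

The nail file is put away in the little organiser on the changing station, so push its drawer fully home first. Then pick up the white safety catch by its thumb tab and press the back of its plate flat against the organiser's front, upright and straight above the knob, centred on the seam between drawer and top rail, with a steady push of about 10 newtons (never over 25) so that I can screw it on. Finish while still holding and pressing it there: do not let go; and leave the cup, bath ring and comb alone.

Things in the scene. Friction and masses are not known exactly. Their poses are not given: they have to be found in the camera images.
- organiser: Fixed white organiser, 200 deep (its x) x 240 wide (its y) x 120 mm high; origin at the centre of its underside, z up. Its front is at its x = -100 mm, looking along its -x (roughly to the robot's right). A light wood drawer, 212 mm wide, fills the front from 12 to 95 mm height, flush when shut; above a 2 mm seam is the fixed top rail, 97 to 120 mm height.
- drawer (a joint): How far the drawer is out, m: 0 fully home against its stop, up to 0.13; it slides out along the organiser's -x with about 1.5 N of friction and stays where it is left.
- knob (a point): Centre of the outer end face of the drawer's round wooden knob, moves with the drawer; axes as the organiser's. Knob head 28 mm diameter, 14 mm thick, its axis level at 45 mm height, end face 26 mm in front of the drawer's front face, in the middle of the drawer.
- mount (a point): The point on the organiser's front where the middle of the catch's back must be pressed: in the middle of the width, straight above the knob, on the seam, 96 mm above the table. Axes as the organiser's: x points into the organiser (the direction to press), y along its front, z up.
- catch: Loose white plastic safety catch, 50 to 105 g, T-shaped from above, standing on the table: upright plate 90 wide (its y) x 40 high x 10 mm thick (x -10 to 0), and a thumb tab out of the plate's middle along -x: x -60 to -10, y -8 to +8, z 0 to 30 mm. Origin at the plate's bottom edge, in the middle of its flat back, which looks along its +x.
- catch_face (a point): Centre of the flat back of the catch's plate, 20 mm above the catch's origin; axes as the catch's.
- cup: White ceramic cup with a grey snap lid, 78 mm across, 72 mm high, standing on the table; origin at the centre of its underside. Leave alone.
- bath_ring: Pale green-grey silicone bath ring toy lying flat, 90 mm across, 20 mm high, hole 52 mm; origin at the centre of its underside. Leave alone.
- comb: Yellow plastic comb lying flat, 160 mm long along its x, about 33 mm wide, 5 mm thick; origin near the middle of its underside. Leave alone.
There are look-alikes about, which are no part of the job. What is meant by the catch is not turquoise or yellow, and is the larger of those in its own colour.

How it is judged (in metres and radians):
On the way, in this order (a step that is already met when the one before it is completed fails the run):
1. the drawer is pushed fully home (value of joint drawer below 0.004 m), for 0.2 s.
2. the catch is held in the fingers, clear of the table (height (world z) of catch above 0.03 m and contact force between the fingers and catch above 1 N and contact force between catch and organiser below 0.5 N), for 0.2 s.
3. the catch is pressed in place with a force in the band for a second (contact force between catch and organiser between 5 and 16 N and value of joint drawer below 0.004 m and x of catch_face in the frame of mount between -0.004 and 0.003 m and y of catch_face in the frame of mount between -0.009 and 0.009 m and z of catch_face in the frame of mount between -0.009 and 0.009 m and angle between the x axis of catch and the x axis of mount, either way round below 0.08 rad and angle between catch's own z axis and vertical below 0.1 rad and contact force between the fingers and catch above 1 N), for 1 s.
At the end, for the whole second after the job is handed in: Catch still in the fingers, pressed on the organiser front with 5 to 16 N; centre of its back within 9 mm of the mount point sideways and in height and on the face (3 to 4 mm), flat within 0.08 rad, upright within 0.1 rad; drawer home within 4 mm (all of step 3); the arm keeps its last pose, push and grip.
It fails at once if the catch is pressed on the organiser with more than 25 N (contact force between catch and organiser above 25 N).
It fails at once if the cup is disturbed (moved over 20 mm) (distance of cup from where it was at the start of the episode above 0.02 m).
It fails at once if the bath ring is disturbed (moved over 20 mm) (distance of bath_ring from where it was at the start of the episode above 0.02 m).
It fails at once if the comb is disturbed (moved over 20 mm) (distance of comb from where it was at the start of the episode above 0.02 m).
It also fails if it takes over 70 s, if anything falls off the work surface, if the arm or the gripper's body presses on something with over 40 N, if the wrist force passes 120 N, or if a joint passes its speed limit or range.

ROBOT

A 6-joint arm with a two-finger parallel gripper is mounted at the origin on the work surface. World frame = base frame: x ahead of the robot, y to its left, z up, the work surface at z = 0. Lengths are in m, angles in degrees, forces in N, time in s.
With the tool pointing down it reaches from about 0.4 to 0.825 m from the base axis. Payload 7 kg.
Tool frame: the origin (TCP) lies on the centre line of the jaws, within the pads' length; the fingertips stand 19 mm ahead of it and the grasp point (between the pads) is the TCP; z points along the fingers, y is the line along which they close (so a half turn about z gives the same grasp; the last joint's range is limited). The gripper opens to 88 mm and grips with 3 to 60 N. Pads are 19 mm wide; open, the fingers measure 130 mm over their backs; the gripper's body (78 mm by 193 mm) begins 47 mm behind the grasp point.
Start: joints at [86.121, 20.546, 0.682, 0, -70.136, -16.507], TCP at [0.235, 0.633, 0.246] pointing down, gripper open.
Joint ranges: [-176.03, 176.03], [-82.01, 121.73], [-58.28, 71.71], [-173.87, 95.51], [-174.79, -0.11], [-173.66, 173.66]. Speed limits (degrees/s): [136.94, 136.94, 172.46, 180, 180, 180].

INTERFACE

Orientations are given as [roll, pitch, yaw] about the fixed x, y, z axes, in that order (R = Rz(yaw) Ry(pitch) Rx(roll)).
In Python, from plant import ctrl gives the robot as it stands.
- The arm moves only by the tool move_arm, never from a script. Its argument "motion" is a list of rows, each a list of 3 entries, a list of its own where there are three numbers: the shift along the tool's x, y, z in mm, then the turn, a rotation vector about the tool's x, y, z in degrees, then the closure, from 0 (fully open) to 1 (shut). A call has 1 to 10 rows; each row is the pose to reach, as a shift and turn from the pose commanded when the call began, along the tool's axes at that moment; what a row does not reach only later rows make up. A row lasts 1/12 s, in which the tool goes at most 41.7 mm and 7.16 degrees, less where a joint would pass 70% of its speed; a pose out of reach is approached as far as the arm can. A call with a gripper value outside its range is refused whole. The fingers move at their own pace and stop on an object; the grip force is fixed at half the most. Time passes only in rows, so rows that repeat a pose let the fingers close. It gives the time, the measured TCP pose, the force, the opening and the grip force at its end, in the units of the state.
- ctrl.get_obs(): the state, without advancing time (a new reading comes with each control period).
- ctrl.snapshot(name): name is "scene" or "top" or "wrist"; returns a dict with "color" (384x512x3 uint8, blue, green, red), "camera_matrix" (3x3 intrinsics, pixels), "cam_to_world" (4x4, takes a point from camera to world coordinates). Camera axes: x right, y up, looking along -z (the intrinsics and any distortion apply to the point x, -y, -z); pixel columns grow to the right and rows downward; lengths in m; the calibration is good to about 2 mm. The wrist camera is an equidistant fisheye: a pixel r from the principal point sees the ray r / f radians off the axis. A picture is of the moment at which its call begins. There is no depth.
- ctrl.close_job(): hands the job in; it is judged then, once.
The state is a dict: "clock": time; "joint_pos": joint angles; "qvel": joint speeds; "tau": joint torques, N m; "tool_pos": TCP position; "orientation": TCP orientation; "force": force on the tool from outside, world axes, zero at the start; "moment": the same for the moment, N m; "opening": finger opening in m; "gripper_force": force on a finger pad.
Only numpy, scipy, OpenCV 4.12 (cv2) and the standard library are available. Lean on these libraries where they do the work, as an engineer would, in place of code of your own. Each camera call takes 0.05 s, during which the arm holds its last target. There are 200 camera calls.

## Working session

There is one attempt and no reset: what is moved stays moved. The work goes in short steps, Python scripts to look and compute and a tool call to move; the robot and the scene stay as the last step left them, time stands still between calls to the robot, and variables do not carry over. Pictures are saved under pics/ and viewed, at most 10 in all, crops included, and the job is handed in when it is done.

Besides the shell and the picture viewer there is one more tool, called in YAML: its name, and indented under it one key for each argument. move_arm: Moves the arm, as the interface text tells. Its arguments: {"type":"object","properties":{"motion":{"type":"array"}},"required":["motion"]}

```bash
mkdir -p pics; ls; python3 - <<'E'
from plant import ctrl
import cv2,numpy as np,pickle
for n in ("scene","top"):
    s=ctrl.snapshot(n); cv2.imwrite(f"pics/{n}0.png",cv2.resize(s["color"],(768,576)) ); pickle.dump(s,open(n+"0.pkl","wb"))
    print(n,[k for k in s],s["camera_matrix"].tolist(),np.round(s["cam_to_world"],3).tolist())
print(ctrl.get_obs())
E
```

```text
pics
scene ['color', 'camera_matrix', 'cam_to_world'] [[463.85798119319116, 0.0, 259.4911924687022], [0.0, 463.85798119319116, 193.23409131634673], [0.0, 0.0, 1.0]] [[0.83, -0.3, 0.47, 1.135], [0.558, 0.47, -0.684, -0.868], [-0.016, 0.83, 0.557, 0.708], [0.0, 0.0, 0.0, 1.0]]
top ['color', 'camera_matrix', 'cam_to_world'] [[489.67275596159425, 0.0, 256.00164939833263], [0.0, 489.67275596159425, 192.25765272644693], [0.0, 0.0, 1.0]] [[0.029, 0.997, -0.066, 0.521], [-0.999, 0.028, -0.015, -0.103], [-0.013, 0.066, 0.998, 1.407], [0.0, 0.0, 0.0, 1.0]]
{'clock': 0.1, 'joint_pos': array([ 8.61217950e+01,  2.05886719e+01,  6.38201871e-01, -1.88051052e-02,
       -7.01367007e+01, -1.65077027e+01]), 'qvel': array([ 0.08019269, -0.19079298,  0.19033085,  0.0528369 , -0.0319861 ,
       -0.00948808]), 'tau': array([-1.12564299e-03, -5.84161949e+01,  2.93751526e+01,  7.01543123e+00,
        1.01447999e-02, -4.68070357e-05]), 'tool_pos': array([0.23499481, 0.63232118, 0.24469163]), 'orientation': array([ 1.79911399e+02, -7.82136842e-03, -2.03923047e+01]), 'force': array([-0.72406346,  1.31385806,  0.73739885]), 'moment': array([-0.00275366,  0.03719739,  0.0093957 ]), 'gripper_force': 0.0, 'opening': 0.08772908383496177}
```

View pics/scene0.png

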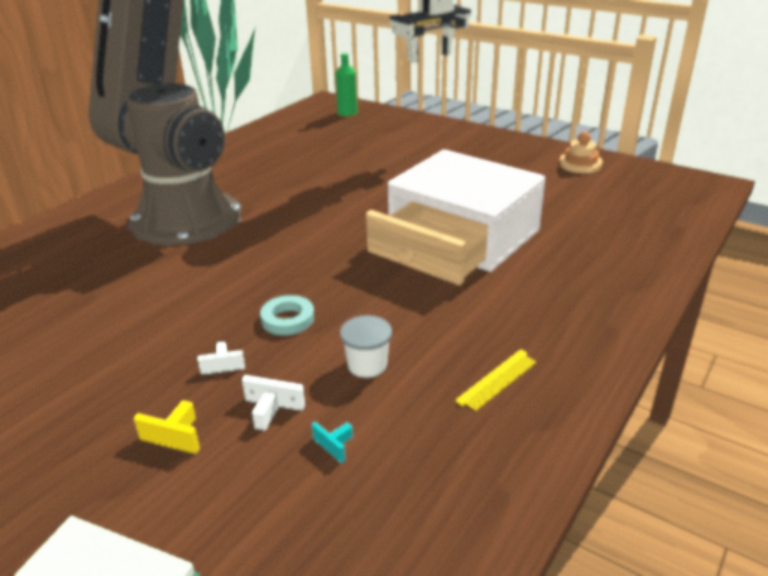

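View pics/top0.png

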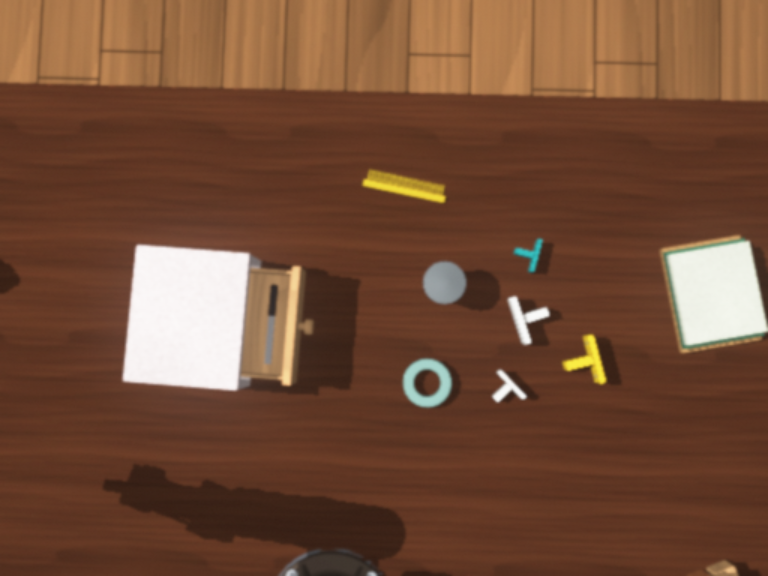

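The white T at (525,320) in the top view is the larger white one. The other candidates are the small white T (508,386), turquoise T (530,254) and yellow T (587,360). The drawer is open towards world -y, with its knob at (307,326).

```bash
cat > h.py <<'E'
import cv2,numpy as np,pickle
def cast(s,uv,z):
    uv=np.atleast_2d(uv).astype(float);K=s["camera_matrix"];T=s["cam_to_world"]
    d=np.c_[(uv[:,0]-K[0,2])/K[0,0],-(uv[:,1]-K[1,2])/K[1,1],-np.ones(len(uv))]@T[:3,:3].T
    return T[:3,3]+d*((z-T[2,3])/d[:,2])[:,None]
def proj(s,P):
    K=s["camera_matrix"];T=s["cam_to_world"];c=(np.atleast_2d(P)-T[:3,3])@T[:3,:3]
    return np.c_[K[0,2]+K[0,0]*c[:,0]/-c[:,2],K[1,2]-K[1,1]*c[:,1]/-c[:,2]]
def load(n): return pickle.load(open(n,"rb"))
E
python3 - <<'E'
from h import *
s=load("top0.pkl");im=s["color"];hsv=cv2.cvtColor(im,cv2.COLOR_BGR2HSV)
m=((hsv[...,1]<60)&(hsv[...,2]>140)).astype(np.uint8)
cs,_=cv2.findContours(m,cv2.RETR_EXTERNAL,cv2.CHAIN_APPROX_NONE)
for c in cs:
    if cv2.contourArea(c)<60: continue
    b=cv2.boxPoints(cv2.minAreaRect(c)); print(cv2.contourArea(c),c.reshape(-1,2).mean(0).round(0), "box z.12",cast(s,b,.12)[:,:2].round(4).tolist())
# catch: 3x upsample, grey threshold
x0,y0=325,185; crop=im[y0:y0+60,x0:x0+60]; up=cv2.resize(crop,None,fx=8,fy=8,interpolation=cv2.INTER_CUBIC); cv2.imwrite("pics/catch.png",up)
g=up.min(2); mm=(g>120).astype(np.uint8)
cs,_=cv2.findContours(mm,cv2.RETR_EXTERNAL,cv2.CHAIN_APPROX_NONE); c=max(cs,key=cv2.contourArea)
px=lambda p:(np.asarray(p,float)+.5)/8-.5+[x0,y0]
# plate = opening-free: hull of T; use long axis: points via minAreaRect of eroded
k=cv2.approxPolyDP(c,6,True).reshape(-1,2); print("poly",k.tolist()); print(cast(s,px(k),.04)[:,:2].round(4).tolist())
# knob / wood
w=((hsv[...,0]>8)&(hsv[...,0]<25)&(hsv[...,1]>70)&(hsv[...,2]>140)).astype(np.uint8); w[:150]=0;w[:,:150]=0;w[280:]=0;w[:,230:]=0
ys,xs=np.nonzero(w);print("wood right end cols per row",[(r,xs[ys==r].max()) for r in np.unique(ys)][::4])
K=xs>=203;print("knob px",xs[K].mean(),ys[K].mean(),xs.max())
print(cast(s,[xs.max()+.5,ys[K].mean()],.045))
E
```

```text
172.0 [338. 258.] box z.12 [[0.4428, -0.2572], [0.4746, -0.2901], [0.4262, -0.3371], [0.3945, -0.3042]]
758.0 [284. 255.] box z.12 [[0.4849, -0.1221], [0.4873, -0.2031], [0.4069, -0.205], [0.4045, -0.1244]]
298.0 [350. 212.] box z.12 [[0.5963, -0.299], [0.6168, -0.3586], [0.5337, -0.3859], [0.5133, -0.3266]]
485.5 [295. 188.] box z.12 [[0.588, -0.1561], [0.654, -0.1544], [0.6558, -0.2203], [0.5899, -0.2217]]
7034.5 [127. 211.] box z.12 [[0.4305, 0.3694], [0.6749, 0.3623], [0.6629, 0.1376], [0.4194, 0.1474]]
3498.0 [478. 195.] box z.12 [[0.6831, -0.5739], [0.717, -0.7212], [0.5508, -0.7536], [0.5172, -0.6076]]
poly [[118, 105], [108, 127], [177, 338], [197, 358], [224, 355], [234, 331], [207, 245], [323, 210], [329, 182], [314, 159], [300, 158], [191, 195], [157, 104]]
[[0.6031, -0.3161], [0.5953, -0.3128], [0.5227, -0.338], [0.5159, -0.3451], [0.5173, -0.3544], [0.5257, -0.3577], [0.5552, -0.3479], [0.5686, -0.3879], [0.5784, -0.3899], [0.5862, -0.3845], [0.5864, -0.3797], [0.5725, -0.342], [0.6038, -0.3297]]
wood right end cols per row [(np.int64(167), np.int64(158)), (np.int64(180), np.int64(200)), (np.int64(184), np.int64(199)), (np.int64(188), np.int64(199)), (np.int64(192), np.int64(199)), (np.int64(196), np.int64(198)), (np.int64(200), np.int64(198)), (np.int64(204), np.int64(198)), (np.int64(208), np.int64(197)), (np.int64(212), np.int64(197)), (np.int64(216), np.int64(206)), (np.int64(220), np.int64(206)), (np.int64(224), np.int64(196)), (np.int64(228), np.int64(196)), (np.int64(232), np.int64(195)), (np.int64(236), np.int64(195)), (np.int64(240), np.int64(195)), (np.int64(244), np.int64(194)), (np.int64(248), np.int64(194)), (np.int64(252), np.int64(194)), (np.int64(256), np.int64(193))]
knob px 204.66666666666666 217.62962962962962 206
[[0.5367628  0.05207588 0.045     ]]
```

View pics/catch.png

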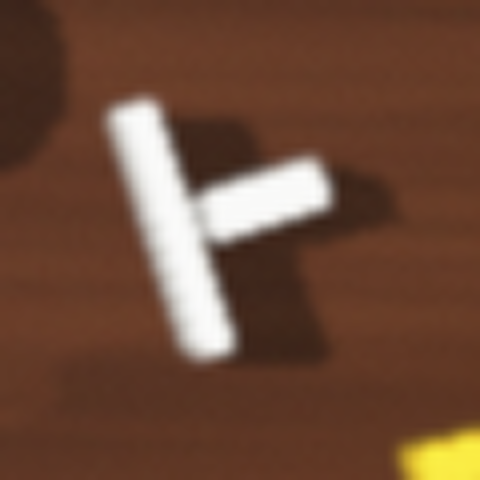

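```bash
python3 - <<'E'
from h import *
s=load("top0.pkl");im=s["color"]
def fit(P): 
    vx,vy,x,y=cv2.fitLine(P[:,:2].astype(np.float32),cv2.DIST_HUBER,0,.001,.001).ravel(); return np.array([vx,vy]),np.array([x,y]),np.degrees(np.arctan2(vy,vx))
px=lambda p:(np.asarray(p,float)+.5)/8-.5+[325,185]
for nm,a,b,z in [("platefront1",(157,104),(191,195),.04),("platefront2",(207,245),(234,331),.04),("pf",(157,104),(234,331),.04),("tabU",(300,158),(191,195),.03),("tabL",(323,210),(207,245),.03)]:
    P=cast(s,px([a,b]),z)[:,:2];d=P[1]-P[0];print(nm,P.round(4).tolist(),np.degrees(np.arctan2(d[1],d[0])).round(2))
print("tab end",cast(s,px([326,184]),.03)[0].round(4))
# organiser edges: subpixel threshold crossings on min channel
g=cv2.resize(im.min(2),None,fx=4,fy=4,interpolation=cv2.INTER_CUBIC); up=lambda p:(np.asarray(p,float)+.5)/4-.5
# blob approx px: cols 83..166 rows 163..259
def cross(line,t=110): 
    i=np.nonzero((line[:-1]<t)&(line[1:]>=t))[0]; return i[0]+.5 if len(i) else None
back=[(cross(g[r,4*70:4*110])+280,r) for r in range(4*175,4*245,4)]
xp=[(c,cross(g[4*150:4*180,c])+600) for c in range(4*98,4*155,4)]
xm=[(c,4*270-cross(g[4*245:4*270,c][::-1])-1) for c in range(4*92,4*150,4)]
for n,e in(("back",back),("x+",xp),("x-",xm)):
    d,p,a=fit(cast(s,up(e),.12));print(n,d.round(4),p.round(4),a.round(2))
hsv=cv2.cvtColor(im,cv2.COLOR_BGR2HSV)
w=((hsv[...,0]>8)&(hsv[...,0]<25)&(hsv[...,1]>70)&(hsv[...,2]>140))
# drawer front top outer edge
S=hsv[...,2].astype(np.uint8);S=cv2.resize(S,None,fx=4,fy=4,interpolation=cv2.INTER_CUBIC)
e=[]
for r in list(range(4*182,4*210,4))+list(range(4*225,4*252,4)):
    l=S[r,4*188:4*215]; i=np.nonzero((l[:-1]>=120)&(l[1:]<120))[0]; e.append((i[0]+.5+4*188,r))
d,p,a=fit(cast(s,up(e),.095));print("drawer front (z.095, maybe lower)",d,p,a)
E
```

```text
platefront1 [[0.6038, -0.3297], [0.5725, -0.342]] -158.52
platefront2 [[0.5552, -0.3479], [0.5257, -0.3577]] -161.59
pf [[0.6038, -0.3297], [0.5257, -0.3577]] -160.27
tabU [[0.5869, -0.3817], [0.5728, -0.3438]] 110.37
tabL [[0.5689, -0.39], [0.5555, -0.3497]] 108.41
tab end [ 0.578  -0.3909  0.03  ]
back [ 0.9989 -0.0475] [0.5492 0.365 ] -2.72
x+ [0.0477 0.9989] [0.6699 0.2633] 87.26
x- [0.0505 0.9987] [0.4253 0.2663] 87.11
drawer front (z.095, maybe lower) [ 0.9988443  -0.04806301] [0.54007936 0.07023093] -2.754869
```

```bash
cat > go.py <<'E'
import sys,numpy as np
from plant import ctrl
from scipy.spatial.transform import Rotation as R
def go(*a):
    o=ctrl.get_obs();Rc=R.from_euler("xyz",o["orientation"],degrees=True)
    if len(a):
        Rt=R.from_euler("xyz",[180,0,a[3]],degrees=True)
        print("shift mm",(Rc.inv().apply(np.array(a[:3])-o["tool_pos"])*1000).round(1),"rot",(Rc.inv()*Rt).as_rotvec(degrees=True).round(2))
    print("t",o["clock"],"pos",o["tool_pos"].round(4),"rpy",o["orientation"].round(2),"F",o["force"].round(2),"open",o["opening"].round(4),"gf",o["gripper_force"])
if __name__=="__main__": go(*map(float,sys.argv[1:]))
E
python3 go.py .5355 .015 .246 -92.75
```

```text
shift mm [496.8 473.9  -0.5] rot [ 7.000e-02 -6.000e-02  7.236e+01]Traceback (most recent call last):
  File "go.py", line 10, in <module>
    if __name__=="__main__": go(*map(float,sys.argv[1:]))
                             ~~^^^^^^^^^^^^^^^^^^^^^^^^^^
  File "go.py", line 9, in go
    print("t",o["clock"],"pos",o["tool_pos"].round(4),"rpy",o["orientation"].round(2),"F",o["force"].round(2),"open",o["opening"].round(4),"gf",o["gripper_force"])
                                                                                                                     ^^^^^^^^^^^^^^^^^^
AttributeError: 'float' object has no attribute 'round'
```

move_arm:
  motion:
    - [[497,474,0],[0,0,72.4],1]
    - [[497,474,0],[0,0,72.4],1]
    - [[497,474,0],[0,0,72.4],1]
    - [[497,474,0],[0,0,72.4],1]
    - [[497,474,0],[0,0,72.4],1]
    - [[497,474,0],[0,0,72.4],1]
    - [[497,474,0],[0,0,72.4],1]
    - [[497,474,0],[0,0,72.4],1]
    - [[497,474,0],[0,0,72.4],1]
    - [[497,474,0],[0,0,72.4],1]

```text
clock: 0.93
tool_pos: [0.4178, 0.2561, 0.2456]
orientation: [180.0, 0.0, -92.3]
force: [1.0, 0.9, 0.1]
opening: 0.0264
gripper_force: 0.0
```

```bash
sed -i 's/o\["opening"\].round(4)/round(o["opening"],4)/' go.py; python3 go.py .5355 .015 .246 -92.75
```

```text
shift mm [ 236.1 -127.4   -0.5] rot [0.   0.01 0.42]
t 0.9333 pos [0.4178 0.2561 0.2456] rpy [ 1.800e+02  1.000e-02 -9.233e+01] F [0.99 0.88 0.15] open 0.0264 gf 0.0
```

move_arm:
  motion:
    - [[236,-127,0],[0,0,0.4],1]
    - [[236,-127,0],[0,0,0.4],1]
    - [[236,-127,0],[0,0,0.4],1]
    - [[236,-127,0],[0,0,0.4],1]
    - [[236,-127,0],[0,0,0.4],1]
    - [[236,-127,0],[0,0,0.4],1]
    - [[236,-127,0],[0,0,0.4],1]
    - [[236,-127,0],[0,0,0.4],1]
    - [[236,-127,0],[0,0,0.4],1]
    - [[236,-127,0],[0,0,0.4],1]

```text
clock: 1.77
tool_pos: [0.5359, 0.0179, 0.2452]
orientation: [180.0, -0.0, -92.4]
force: [-0.1, -0.1, 0.2]
opening: 0.0002
gripper_force: 0.0
```

```bash
python3 go.py .5355 .015 .052 -92.75;python3 - <<'E'
from plant import ctrl
import cv2
cv2.imwrite("pics/w1.png",ctrl.snapshot("wrist")["color"])
E
```

```text
shift mm [  2.9   0.2 193.2] rot [ 0.04 -0.    0.31]
t 1.7667 pos [0.5359 0.0179 0.2452] rpy [179.96  -0.   -92.44] F [-0.07 -0.09  0.2 ] open 0.0002 gf 0.0
```

View pics/w1.png

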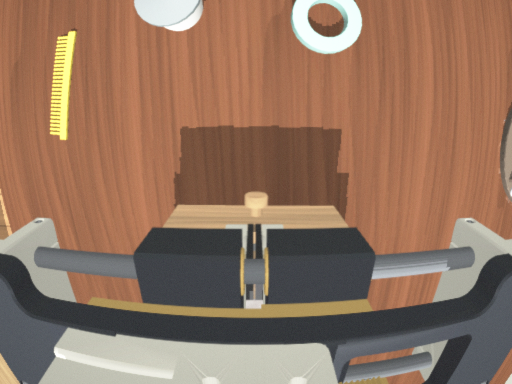

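The knob is at (256,203), in line with the closed fingers. I'll push on the drawer front just above the knob, so the gripper body clears the organiser top.

move_arm:
  motion:
    - [[2,0,160],[0,0,0.3],1]
    - [[2,0,160],[0,0,0.3],1]
    - [[2,0,160],[0,0,0.3],1]
    - [[2,0,160],[0,0,0.3],1]
    - [[2,0,160],[0,0,0.3],1]
    - [[2,0,160],[0,0,0.3],1]
    - [[2,0,160],[0,0,0.3],1]

```text
clock: 2.4
tool_pos: [0.5375, 0.0169, 0.0876]
orientation: [-179.9, 0.0, -92.6]
force: [0.1, -0.4, 0.7]
opening: 0.0005
gripper_force: 0.0
```

```bash
python3 go.py .5420 .145 .085 -92.75
```

```text
shift mm [-128.2    1.3    2.6] rot [-0.13  0.02  0.15]
t 2.4 pos [0.5375 0.0169 0.0876] rpy [-1.7987e+02  2.0000e-02 -9.2600e+01] F [ 0.08 -0.44  0.66] open 0.0005 gf 0.0
```

move_arm:
  motion:
    - [[-15,0,1],[0,0,0],1]
    - [[-30,0,2],[0,0,0],1]
    - [[-45,0,2],[0,0,0],1]
    - [[-58,0,2],[0,0,0],1]
    - [[-70,0,2],[0,0,0],1]
    - [[-82,0,2],[0,0,0],1]
    - [[-94,0,2],[0,0,0],1]
    - [[-103,0,2],[0,0,0],1]
    - [[-110,0,2],[0,0,0],1]
    - [[-115,0,2],[0,0,0],1]

```text
clock: 3.23
tool_pos: [0.5417, 0.1316, 0.0835]
orientation: [180.0, -0.0, -92.7]
force: [0.4, -1.3, 1.2]
opening: 0.0005
gripper_force: 0.9
```

move_arm:
  motion:
    - [[-3,0,0],[0,0,0],1]
    - [[-6,0,0],[0,0,0],1]
    - [[-9,0,0],[0,0,0],1]
    - [[-9,0,0],[0,0,0],1]
    - [[-9,0,0],[0,0,0],1]

```text
clock: 3.65
tool_pos: [0.5419, 0.1397, 0.0834]
orientation: [180.0, 0.0, -92.7]
force: [0.1, -0.2, 0.9]
opening: 0.0006
gripper_force: 0.0
```

```bash
python3 go.py .5420 .155 .085 -92.75
```

```text
shift mm [-15.3   0.6  -1.6] rot [0.02 0.01 0.04]
t 3.65 pos [0.5419 0.1397 0.0834] rpy [ 1.7998e+02  1.0000e-02 -9.2710e+01] F [ 0.09 -0.2   0.93] open 0.0006 gf 0.0
```

move_arm:
  motion:
    - [[-2,0,0],[0,0,0],1]
    - [[-4,0,0],[0,0,0],1]
    - [[-6,0,0],[0,0,0],1]
    - [[-8,0,0],[0,0,0],1]
    - [[-10,0,0],[0,0,0],1]

```text
clock: 4.07
tool_pos: [0.5423, 0.1497, 0.0834]
orientation: [180.0, -0.0, -92.7]
force: [-0.4, -1.4, -1.1]
opening: 0.0008
gripper_force: 0.8
```

move_arm:
  motion:
    - [[-1.5,0,0],[0,0,0],1]
    - [[-3,0,0],[0,0,0],1]
    - [[-4,0,0],[0,0,0],1]

```text
clock: 4.32
tool_pos: [0.5424, 0.1523, 0.0834]
orientation: [179.9, -0.1, -92.7]
force: [3.3, -14.3, -0.5]
opening: 0.0006
gripper_force: 7.0
```

move_arm:
  motion:
    - [[-0.5,0,0],[0,0,0],1]
    - [[-0.5,0,0],[0,0,0],1]
    - [[-0.5,0,0],[0,0,0],1]
    - [[-0.5,0,0],[0,0,0],1]

```text
clock: 4.65
tool_pos: [0.5424, 0.1523, 0.0835]
orientation: [179.9, -0.1, -92.7]
force: [2.6, -10.6, 0.9]
opening: 0.0003
gripper_force: 5.4
```

move_arm:
  motion:
    - [[30,0,0],[0,0,0],1]
    - [[70,0,-30],[0,0,0],1]
    - [[110,0,-70],[0,0,0],0]
    - [[150,0,-100],[0,0,0],0]
    - [[180,0,-120],[0,0,0],0]
    - [[180,0,-120],[0,0,0],0]

```text
clock: 5.15
tool_pos: [0.535, -0.0276, 0.2069]
orientation: [-179.8, 0.0, -92.7]
force: [1.3, 0.9, -0.4]
opening: 0.0216
gripper_force: 0.0
```

```bash
python3 go.py .5707 -.3651 .2 -70.4;python3 - <<'E'
from plant import ctrl
from h import *
s=ctrl.snapshot("scene");t=ctrl.snapshot("top");pickle.dump(s,open("s1.pkl","wb"));pickle.dump(t,open("t1.pkl","wb"))
a=cv2.resize(s["color"][80:240,210:400],None,fx=3,fy=3,interpolation=cv2.INTER_CUBIC)
b=cv2.resize(t["color"][150:270,70:220],None,fx=3,fy=3,interpolation=cv2.INTER_CUBIC);o=np.zeros((480,800,3),np.uint8)
a=a[:,:570]; o=np.zeros((580,790,3),np.uint8);o[:480,:570]=a;cv2.imwrite("pics/chk.png",a)
print(proj(s,[.5427,.1651,.096]),proj(t,[.5427,.1651,.12]))
E
```

```text
shift mm [335.5 -51.6   6.8] rot [ -0.24   0.   -22.31]
t 5.15 pos [ 0.535  -0.0276  0.2069] rpy [-1.7977e+02  5.0000e-02 -9.2710e+01] F [ 1.31  0.93 -0.39] open 0.0216 gf 0.0
[[292.32449877 139.01517127]] [[160.49311834 213.70642926]]
```

View pics/chk.png

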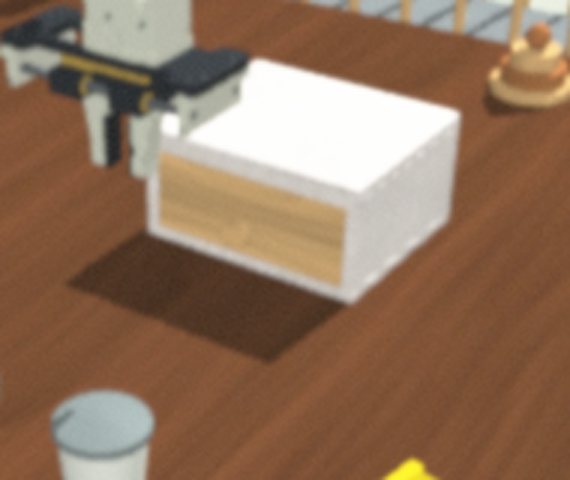

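Drawer is flush: its top edge runs (158,152)–(348,208) in the crop, and the predicted mount at (247,177) lies on the seam. Next, the catch.

move_arm:
  motion:
    - [[336,-52,7],[0,0,-22.3],0]
    - [[336,-52,7],[0,0,-22.3],0]
    - [[336,-52,7],[0,0,-22.3],0]
    - [[336,-52,7],[0,0,-22.3],0]
    - [[336,-52,7],[0,0,-22.3],0]
    - [[336,-52,7],[0,0,-22.3],0]
    - [[336,-52,7],[0,0,-22.3],0]
    - [[336,-52,7],[0,0,-22.3],0]
    - [[336,-52,7],[0,0,-22.3],0]
    - [[336,-52,7],[0,0,-22.3],0]

```text
clock: 6.08
tool_pos: [0.5704, -0.3673, 0.1947]
orientation: [179.9, 0.0, -70.6]
force: [0.4, 1.1, -0.4]
opening: 0.0872
gripper_force: 0.0
```

```bash
python3 go.py .5707 -.3651 .2 -70.4;python3 - <<'E'
from plant import ctrl
from h import *
w=ctrl.snapshot("wrist");pickle.dump(w,open("w2.pkl","wb"));cv2.imwrite("pics/w2.png",w["color"])
o=ctrl.get_obs();print(w["camera_matrix"].tolist(),w["cam_to_world"].round(3).tolist())
# expected pixels of the catch's corners
K=w["camera_matrix"];T=w["cam_to_world"];a=np.radians(109.6);u=np.array([np.cos(a),np.sin(a)]);v=np.array([-u[1],u[0]])
for x,y,z in [(0,45,.04),(0,-45,.04),(-60,8,.03),(-60,-8,.03),(-10,8,.03),(-10,-8,.03)]:
    p=np.r_[np.array([.56,-.335])+u*x/1000+v*y/1000,z];c=(p-T[:3,3])@T[:3,:3];r=np.hypot(c[0],c[1]);th=np.arctan2(r,-c[2])
    print((x,y),(K[0,2]+K[0,0]*th*c[0]/r).round(1),(K[1,2]-K[1,1]*th*c[1]/r).round(1))
E
```

```text
shift mm [-2.  -1.  -5.3] rot [ 0.08  0.03 -0.2 ]
t 6.0833 pos [ 0.5704 -0.3673  0.1947] rpy [ 1.7992e+02  3.0000e-02 -7.0600e+01] F [ 0.42  1.06 -0.44] open 0.0872 gf 0.0
[[297.3186396354542, 0.0, 253.96824383417493], [0.0, 297.3186396354542, 188.7584142779175], [0.0, 0.0, 1.0]] [[-0.944, 0.316, 0.097, 0.597], [-0.331, -0.903, -0.273, -0.442], [0.001, -0.29, 0.957, 0.333], [0.0, 0.0, 0.0, 1.0]]
(0, 45) 295.8 210.5
(0, -45) 211.0 210.9
(-60, 8) 260.8 152.8
(-60, -8) 245.3 152.9
(-10, 8) 260.8 198.8
(-10, -8) 245.9 198.9
```

View pics/w2.png

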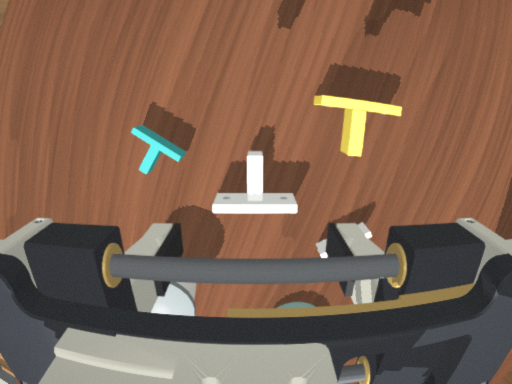

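```bash
python3 go.py .5687 -.3628 .024 -70.4
```

```text
shift mm [ -2.8   0.4 170.9] rot [ 0.06  0.06 -0.18]
t 6.1333 pos [ 0.5702 -0.3654  0.1949] rpy [ 1.7994e+02  6.0000e-02 -7.0580e+01] F [-0.36  0.33  0.04] open 0.0872 gf 0.0
```

move_arm:
  motion:
    - [[-3,0,40],[0,0,0],0]
    - [[-3,0,80],[0,0,0],0]
    - [[-3,0,120],[0,0,0],0]
    - [[-3,0,145],[0,0,0],0]
    - [[-3,0,155],[0,0,0],0]
    - [[-3,0,155],[0,0,0],0]
    - [[-3,0,155],[0,0,0],0]

```text
clock: 6.72
tool_pos: [0.5703, -0.3604, 0.0424]
orientation: [-180.0, -0.0, -70.3]
force: [0.7, 0.1, 0.3]
opening: 0.0873
gripper_force: 0.0
```

```bash
python3 go.py .5687 -.3628 .024 -70.4
```

```text
shift mm [ 1.7  2.3 18.4] rot [-0.01 -0.04  0.07]
t 6.7167 pos [ 0.5703 -0.3604  0.0424] rpy [-1.7999e+02 -4.0000e-02 -7.0330e+01] F [0.68 0.11 0.34] open 0.0873 gf 0.0
```

move_arm:
  motion:
    - [[2,2,10],[0,0,0],0]
    - [[2,2,17],[0,0,0],0]
    - [[2,2,17],[0,0,0],0.3]
    - [[2,2,17],[0,0,0],0.6]
    - [[2,2,17],[0,0,0],1]
    - [[2,2,17],[0,0,0],1]
    - [[2,2,17],[0,0,0],1]
    - [[2,2,17],[0,0,0],1]
    - [[2,2,17],[0,0,0],1]
    - [[2,2,17],[0,0,0],1]

```text
clock: 7.55
tool_pos: [0.5681, -0.3635, 0.0246]
orientation: [-180.0, -0.0, -70.4]
force: [-0.0, 0.7, -0.5]
opening: 0.0396
gripper_force: 0.0
```

move_arm:
  motion:
    - [[0,0,0],[0,0,0],1]
    - [[0,0,0],[0,0,0],1]
    - [[0,0,0],[0,0,0],1]
    - [[0,0,0],[0,0,0],1]

```text
clock: 7.88
tool_pos: [0.5681, -0.3634, 0.0245]
orientation: [180.0, 0.0, -70.4]
force: [-0.2, -0.1, -0.1]
opening: 0.0159
gripper_force: 30.0
```

Gripped at 15.9 mm with 30 N. Lifting; then I'll check how it sits in the hand.

move_arm:
  motion:
    - [[0,0,-15],[0,0,0],1]
    - [[0,0,-40],[0,0,0],1]
    - [[0,0,-80],[0,0,0],1]
    - [[0,0,-120],[0,0,0],1]
    - [[0,0,-160],[0,0,0],1]
    - [[0,0,-175],[0,0,0],1]
    - [[0,0,-175],[0,0,0],1]
    - [[0,0,-175],[0,0,0],1]

```text
clock: 8.55
tool_pos: [0.5684, -0.3634, 0.2008]
orientation: [-179.9, -0.1, -70.4]
force: [-0.0, 0.8, -2.3]
opening: 0.0159
gripper_force: 30.0
```

```bash
python3 go.py .5365 .05 .2 -92.75;python3 - <<'E'
from plant import ctrl
from h import *
w=ctrl.snapshot("wrist");pickle.dump(w,open("w3.pkl","wb"));t=ctrl.snapshot("top");s=ctrl.snapshot("scene")
o=ctrl.get_obs()["tool_pos"];K=w["camera_matrix"];T=w["cam_to_world"]
c=(o-T[:3,3])@T[:3,:3];r=np.hypot(c[0],c[1]);th=np.arctan2(r,-c[2]);print("tcp px",K[0,2]+K[0,0]*th*c[0]/r,K[1,2]-K[1,1]*th*c[1]/r)
p=proj(s,o)[0].astype(int);print(p,proj(s,o))
a=cv2.resize(w["color"][170:340,140:370],(400,296));b=cv2.resize(s["color"][max(0,p[1]-50):p[1]+50,p[0]-67:p[0]+67],(400,298))[:296]
cv2.imwrite("pics/held.png",np.hstack([a,b]))
E
```

```text
shift mm [-400.2 -108.6    0.6] rot [-0.13 -0.04 22.34]
t 8.55 pos [ 0.5684 -0.3634  0.2008] rpy [-1.7988e+02 -6.0000e-02 -7.0410e+01] F [-0.    0.77 -2.31] open 0.0159 gf 29.988521933555603
tcp px 256.73035198548075 254.62380043985615
[165 201] [[165.39165487 201.53123379]]
```

View pics/held.png

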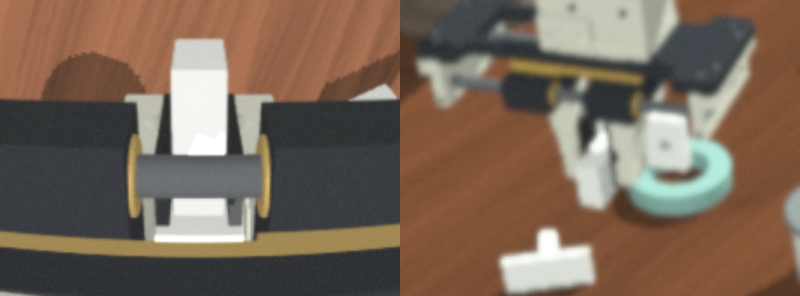

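```bash
python3 - <<'E'
from h import *
w=load("w3.pkl");K=w["camera_matrix"];T=w["cam_to_world"]
o=np.array([.5684,-.3634,.2008]);a=np.radians(109.6);u=np.array([np.cos(a),np.sin(a)])
for zz in(.2008-.0245,.2008+.0055):
  for L in(26,28,30,32,34,36):
    c=(np.r_[o[:2]-u*L/1000,zz]-T[:3,3])@T[:3,:3];r=np.hypot(c[0],c[1]);th=np.arctan2(r,-c[2]);print(round(zz,3),L,(K[0,2]+K[0,0]*th*c[0]/r).round(1),(K[1,2]-K[1,1]*th*c[1]/r).round(1))
g=w["color"][:,257-3:257+4].mean((1,2));print([(i,int(g[i])) for i in range(186,218)])
E
```

```text
0.176 26 254.8 195.4
0.176 28 254.8 192.0
0.176 30 254.8 188.7
0.176 32 254.8 185.3
0.176 34 254.8 181.9
0.176 36 254.8 178.5
0.206 26 254.9 214.7
0.206 28 254.9 210.8
0.206 30 254.9 206.9
0.206 32 254.9 203.0
0.206 34 254.9 198.9
0.206 36 254.9 194.9
[(186, 118), (187, 118), (188, 117), (189, 117), (190, 119), (191, 126), (192, 170), (193, 199), (194, 207), (195, 208), (196, 209), (197, 208), (198, 208), (199, 207), (200, 209), (201, 208), (202, 208), (203, 208), (204, 208), (205, 207), (206, 208), (207, 208), (208, 209), (209, 212), (210, 234), (211, 242), (212, 244), (213, 244), (214, 245), (215, 245), (216, 245), (217, 245)]
```

Tab end sits 28 mm behind the TCP, so the back of the plate is about 31.7 mm ahead of it. The catch is level in the grip.

move_arm:
  motion:
    - [[-25,-7,0],[0,0,3],1]
    - [[-65,-18,0],[0,0,7],1]
    - [[-105,-28,0],[0,0,12],1]
    - [[-145,-39,0],[0,0,17],1]
    - [[-185,-50,0],[0,0,22.3],1]
    - [[-225,-61,0],[0,0,22.3],1]
    - [[-265,-72,0],[0,0,22.3],1]
    - [[-305,-83,0],[0,0,22.3],1]
    - [[-345,-94,0],[0,0,22.3],1]
    - [[-380,-103,0],[0,0,22.3],1]

```text
clock: 9.53
tool_pos: [0.5366, 0.0312, 0.1983]
orientation: [179.9, -0.0, -92.7]
force: [1.7, 0.3, -0.2]
opening: 0.0159
gripper_force: 30.0
```

move_arm:
  motion:
    - [[-10,0,0],[0,0,0],1]
    - [[-20,0,0],[0,0,0],1]
    - [[-20,0,0],[0,0,0],1]
    - [[-20,0,0],[0,0,0],1]

```text
clock: 9.87
tool_pos: [0.5384, 0.0488, 0.1987]
orientation: [179.9, -0.0, -92.7]
force: [-0.1, -0.1, -0.3]
opening: 0.0156
gripper_force: 30.0
```

```bash
python3 go.py .5393 .095 .1005 -92.75
```

```text
shift mm [-46.3   1.1  98.2] rot [ 0.09 -0.05  0.07]
t 9.8667 pos [0.5384 0.0488 0.1987] rpy [ 1.7991e+02 -5.0000e-02 -9.2680e+01] F [-0.08 -0.11 -0.3 ] open 0.0156 gf 29.988373517990112
```

move_arm:
  motion:
    - [[-10,0,20],[0,0,0],1]
    - [[-30,0,55],[0,0,0],1]
    - [[-42,0,85],[0,0,0],1]
    - [[-47,0.5,97],[0,0,0],1]
    - [[-47,0.5,97],[0,0,0],1]
    - [[-47,0.5,97],[0,0,0],1]
    - [[-47,0.5,97],[0,0,0],1]

```text
clock: 10.45
tool_pos: [0.5412, 0.0952, 0.1035]
orientation: [-179.9, 0.0, -92.8]
force: [0.7, -0.0, -0.3]
opening: 0.0159
gripper_force: 30.0
```

```bash
python3 go.py .5412 .1334 .1005 -92.75;python3 - <<'E'
from plant import ctrl
from h import *
s=ctrl.snapshot("scene");t=ctrl.snapshot("top")
a=cv2.resize(s["color"][85:195,230:360],(600,508),interpolation=cv2.INTER_CUBIC);cv2.imwrite("pics/pre.png",a)
u=np.array([.0485,.9988]);v=np.array([-u[1],u[0]])
o=ctrl.get_obs()["tool_pos"];c=o[:2]+.0317*u
for y in(-45,45):
  for z in(-24.5,15.5):
    print(y,z,((proj(s,np.r_[c-u*.01+v*y/1000,o[2]+z/1000])[0]-[230,85])*4.615).round(0))
E
```

```text
shift mm [-38.2   1.8   3. ] rot [-0.06  0.01 -0.  ]
t 10.45 pos [0.5412 0.0952 0.1035] rpy [-1.7994e+02  1.0000e-02 -9.2750e+01] F [ 0.67 -0.01 -0.31] open 0.0159 gf 29.98832255601883
-45 -24.5 [309. 325.]
-45 15.5 [311. 265.]
45 -24.5 [186. 284.]
45 15.5 [186. 226.]
```

View pics/pre.png

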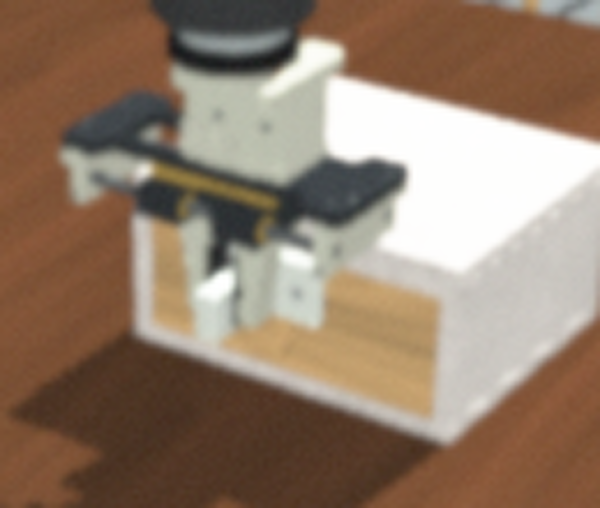

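move_arm:
  motion:
    - [[-10,1,2],[0,0,0],1]
    - [[-20,2,3],[0,0,0],1]
    - [[-27,2,3],[0,0,0],1]
    - [[-31,2,3],[0,0,0],1]
    - [[-33,2,3],[0,0,0],1]
    - [[-33,2,3],[0,0,0],1]
    - [[-33,2,3],[0,0,0],1]

```text
clock: 11.13
tool_pos: [0.5398, 0.1293, 0.0995]
orientation: [180.0, -0.0, -92.7]
force: [0.5, -0.8, -1.2]
opening: 0.0158
gripper_force: 30.0
```

```bash
python3 go.py .5412 .1334 .1005 -92.75
```

```text
shift mm [-4.2 -1.2 -1. ] rot [ 0.01 -0.01  0.07]
t 11.1333 pos [0.5398 0.1293 0.0995] rpy [ 1.7999e+02 -1.0000e-02 -9.2680e+01] F [ 0.49 -0.75 -1.2 ] open 0.0158 gf 29.988439679145813
```

move_arm:
  motion:
    - [[-0.8,-1,-1],[0,0,0],1]
    - [[-1.5,-1,-1],[0,0,0],1]
    - [[-2.2,-1,-1],[0,0,0],1]
    - [[-2.5,-1,-1],[0,0,0],1]
    - [[-2.5,-1,-1],[0,0,0],1]

```text
clock: 11.55
tool_pos: [0.5411, 0.1308, 0.1006]
orientation: [180.0, -0.1, -92.7]
force: [2.1, -5.5, -0.7]
opening: 0.0156
gripper_force: 30.0
```

move_arm:
  motion:
    - [[-0.5,0,0],[0,0,0],1]
    - [[-1,0,0],[0,0,0],1]
    - [[-1,0,0],[0,0,0],1]

```text
clock: 11.8
tool_pos: [0.5411, 0.1309, 0.1006]
orientation: [180.0, -0.1, -92.7]
force: [3.4, -10.2, 0.5]
opening: 0.0158
gripper_force: 30.0
```

move_arm:
  motion:
    - [[0,0,0],[0,0,0],1]
    - [[0,0,0],[0,0,0],1]
    - [[0,0,0],[0,0,0],1]
    - [[0,0,0],[0,0,0],1]
    - [[0,0,0],[0,0,0],1]
    - [[0,0,0],[0,0,0],1]
    - [[0,0,0],[0,0,0],1]
    - [[0,0,0],[0,0,0],1]
    - [[0,0,0],[0,0,0],1]
    - [[0,0,0],[0,0,0],1]

```text
clock: 12.63
tool_pos: [0.5411, 0.1309, 0.1007]
orientation: [180.0, -0.1, -92.7]
force: [2.9, -10.0, 0.5]
opening: 0.0158
gripper_force: 30.0
```

```bash
python3 go.py;python3 - <<'E'
from plant import ctrl
from h import *
s=ctrl.snapshot("scene");t=ctrl.snapshot("top");w=ctrl.snapshot("wrist")
a=cv2.resize(s["color"][95:185,230:350],(400,300),interpolation=cv2.INTER_CUBIC);b=cv2.resize(w["color"][150:340,130:384],(400,300));cv2.imwrite("pics/fin.png",np.hstack([a,b]))
E
```

```text
t 12.6333 pos [0.5411 0.1309 0.1007] rpy [ 1.7998e+02 -1.2000e-01 -9.2720e+01] F [  2.9  -10.01   0.53] open 0.0158 gf 29.991296231746674
```

View pics/fin.png

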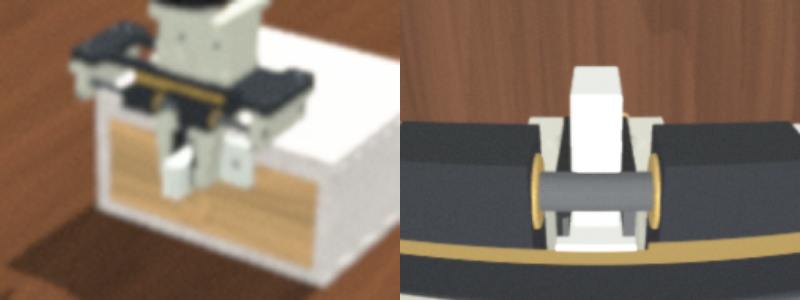

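The catch is flat on the front, upright and straddling the seam (plate right edge at (252,168) in the left half, tab centred between the fingers at (597,130)). The push is steady at 10 N. I'll hold a little longer, then hand in.

move_arm:
  motion:
    - [[0,0,0],[0,0,0],1]
    - [[0,0,0],[0,0,0],1]
    - [[0,0,0],[0,0,0],1]
    - [[0,0,0],[0,0,0],1]
    - [[0,0,0],[0,0,0],1]
    - [[0,0,0],[0,0,0],1]
    - [[0,0,0],[0,0,0],1]
    - [[0,0,0],[0,0,0],1]

```text
clock: 13.45
tool_pos: [0.5411, 0.1309, 0.1006]
orientation: [180.0, -0.1, -92.7]
force: [3.7, -9.8, 1.1]
opening: 0.0155
gripper_force: 30.0
```

```bash
python3 -c "
from plant import ctrl
print(ctrl.close_job())"
```

```text
the job is handed in; nothing more can be done
None
```

I handed the job in at about 13.5 s: the drawer is fully home, and the arm still holds the catch pressed against the seam above the knob at about 10 N; no verdict came back.

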